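# Open the child-resistant medicine bottle in the sloping holder

## Robot

A 6-joint arm with a two-finger parallel gripper is mounted at the origin on the work surface. World frame = base frame: x ahead of the robot, y to its left, z up, the work surface at z = 0. Lengths are in m, angles in rad, forces in N, time in s.
With the tool pointing down it reaches from about 0.325 to 0.85 m from the base axis. Payload 15.5 kg.
Tool frame: the origin (TCP) lies at the very end of the fingers, on their centre line; the grasp point (between the pads) lies 19 mm behind it (manip.grasp_offset is the x of the grasp point in the tool frame, in m); x points along the fingers, y is the direction in which the jaws open and shut, and the axes are right-handed (so a half turn about x gives the same grasp; the last joint's range is limited). The gripper opens to 91 mm and grips with 3 to 60 N. Pads are 32 mm wide; open, the fingers measure 118 mm over their backs; the gripper's body (76 mm by 178 mm) begins 60 mm behind the grasp point.
Start: joints at [-1.28, 0.494, 1.345, -0, 1.302, -0.096], TCP at [0.235, -0.579, 0.214] pointing down, gripper open.
Joint ranges: [-2.91, 2.91], [-0.82, 2.16], [0.22, 2.67], [-1.22, 4.37], [0.12, 2.79], [-3.08, 3.08]. Speed limits (rad/s): [1.89, 1.89, 2.57, 3.01, 3.01, 3.01].

## Interface

Orientations are given as a unit quaternion [x, y, z, w].
In Python, from bench import manip, cams, order gives the robot as it stands.
- The arm moves only by the tool arm_command, never from a script. Its argument "rows" is text: rows parted by semicolons, each of 7 numbers parted by spaces: the shift along the tool's x, y, z in mm, then the turn, a rotation vector about the tool's x, y, z in rad, then the finger opening in mm, from 0 to 91.2. A call has 1 to 8 rows; each row is the pose to reach, as a shift and turn from the pose commanded when the call began, along the tool's axes at that moment; what a row does not reach only later rows make up. A row lasts 1/12 s, in which the tool goes at most 41.7 mm and 7.16 degrees, less where a joint would pass 70% of its speed; a pose out of reach is approached as far as the arm can. A call with a gripper value outside its range is refused whole. The fingers move at their own pace and stop on an object; the grip force is fixed at half the most. Time passes only in rows, so rows that repeat a pose let the fingers close. It gives the time, the measured TCP pose, the force and the opening at its end, in the units of the state.
- manip.observe(): the state, without advancing time (a new reading comes with each control period).
- cams.grab_frame(name): name is "scene" or "top" or "wrist"; returns a dict with "pixels" (400x640x3 uint8, blue, green, red), "K" (3x3 intrinsics, pixels), "k1" (the pictures are not rectified: a ray, as slopes to the right and down, at radius r is drawn at 1 + k1 r^2 times it, then the intrinsics apply), "extrinsics" (4x4, takes a point from camera to world coordinates); the wrist camera has in their place "mount" (4x4, takes a point from camera to tool coordinates, whose origin is the TCP and whose axes are the tool frame's). Camera axes: x right, y up, looking along -z (the intrinsics and any distortion apply to the point x, -y, -z); pixel columns grow to the right and rows downward; lengths in m; the calibration is good to about 2 mm. A picture is of the moment at which its call begins: read the wrist's pose just before it. There is no depth.
- order.job_done(): hands the job in, once; it reports no verdict.
The state is a dict: "time_s": time; "q": joint angles; "dq": joint speeds; "joint_torque": joint torques, N m; "position": TCP position; "eef_rot": TCP orientation; "wrist_force": force on the tool from outside, world axes, zero at the start; "torque": the same for the moment, N m; "width": finger opening in m.
Only numpy, scipy, OpenCV 4.12 (cv2) and the standard library are available. Lean on these libraries where they do the work, as an engineer would, in place of code of your own. Each camera call takes 0.05 s, during which the arm holds its last target.

## Task

The medicine bottle with the wide child-resistant cap leans in its holder with a tall carton standing in the way: first stand that carton upright in the steel tray. Then press the cap down and, keeping it pressed, turn it anticlockwise until it comes free, lift it off and set it down in the same tray with its top up, beside the carton. Leave the small bottle, the jar and the flat box standing where they are.

Things in the scene. Friction and masses are not known exactly. Their poses are not given: they have to be found in the camera images.
- holder: Grey fixed holder, an amber bottle clamped in it. Origin on the counter; z up. Bottle foot centre at (50, 0, 30) mm; bottle axis leans 30 deg towards the holder's -x: direction (-0.5, 0, 0.866). Base plate 120 x 100 x 8 mm centred at x = 45 mm. Square clamp 76 mm wide round the lowest 32 mm of the bottle. Bottle 64 mm across to 58 mm up its axis; shoulders narrow to the neck at 74 mm.
- bottle_mouth (a point): Centre of the bottle's mouth, the top of its neck, 102.5 mm up the leaning bottle axis from its foot, hidden inside the cap at first. Neck 24 mm in diameter, from 74 mm up the axis, with two small lugs that hold the cap. It does not move with the cap.
- cap: White child-resistant cap, 48 mm in diameter, 37 mm high, ribbed side: the wide cap of the two leaning bottles; 60 g. Origin: centre of its lower rim, 84 mm up the bottle axis at first; z: its axis, out through its top. x, y follow the hidden inner part on the neck. Off the bottle it stands on its lower rim.
- cap_top (a point): Centre of the cap's inner part 37 mm above the lower rim: the cap's flat top when not pressed. The inner part must turn at least 0.95 rad anticlockwise (seen from above the cap), stop at about 2.0 rad; clockwise it is blocked. It may take several grips. Turning takes 0.1 to 0.3 N m. Then it lifts off along the bottle axis, clear after 20 mm; before that, lugs hold it.
- cap_press (a joint): How far the cap's outer shell is pressed down along its axis: 0 up, 0.005 m fully pressed; springs back. 3 N starts it, 9 N presses it fully, and 15 N is safe. Unpressed, the shell spins idly either way. Pressed over 2 mm (best fully; tooth may first rest on tooth until it is turned a little), its 8 teeth drive the inner part, after up to 0.8 rad of idle turn.
- carton: Tall paper carton 50 x 50 x 165 mm, about 180 g, standing upright on the counter close in front of the leaning cap (on the holder's -x side, about 83 mm from the holder's origin). Origin: centre of its underside; z up its height, x and y square to its sides.
- tray: Fixed open steel tray, 150 (x) x 190 (y) mm outside, 28 mm high, walls and floor 4 mm thick. Origin: centre of its underside; z up.
- dropper_holder: Like the holder but with another amber bottle, which has a narrow 26 mm white dropper top ending 114 mm along its axis; all fixed, not to be opened. Origin and lean as in the holder; highest point about 130 mm.
- syrup: Bystander: small amber bottle 40 mm in diameter, 115 mm tall, standing behind the holder (its +x side). Origin: centre of its underside.
- jar: Bystander: white jar 40 mm in diameter, 60 mm tall, standing in front of the dropper holder. Origin: centre of its underside.
- tablet_box: Bystander: flat paper box 35 x 75 x 22 mm lying in front of the carton on the robot's side. Origin: centre of its underside.

How it is judged:
By the outcome, as a careful person would: the job done as asked, in the order asked, and still so for the second after the job is handed in, with the robot touching nothing.
It also fails if it takes over 72 s, if anything falls off the work surface, if the arm or the gripper's body presses on something with over 40 N, if the wrist force passes 120 N, or if a joint passes its speed limit or range.

## Working session

There is one attempt and no reset: what is moved stays moved. The work goes in short steps, Python scripts to look and compute and a tool call to move; the robot and the scene stay as the last step left them, time stands still between calls to the robot, and variables do not carry over. Pictures are saved under pics/ and viewed, and the job is handed in when it is done.

Besides the shell and the picture viewer there is one more tool, called after "Request:" by a JSON object that holds its "op" and its "data". arm_command: Moves the arm, as the interface text tells. Its arguments: {"type":"object","properties":{"rows":{"type":"string"}},"required":["rows"]}

```bash
ls; mkdir -p pics; python3 - <<'E'
from bench import manip, cams, order
import cv2
s=manip.observe();print(s)
print(manip.grasp_offset)
for n in ["scene","top","wrist"]:
    f=cams.grab_frame(n);cv2.imwrite(f"pics/{n}0.png",f["pixels"]);print(n,f["K"],f["k1"],f.get("extrinsics"),f.get("mount"))
E
```

```text
pics
{'time_s': 0.0, 'q': array([-1.28048847e+00,  4.94191213e-01,  1.34611478e+00, -1.44744148e-05,
        1.30248189e+00, -9.54914216e-02]), 'dq': array([-0.00121237,  0.00159472,  0.00107373,  0.00151967, -0.00108299,
       -0.0002768 ]), 'joint_torque': array([-4.45754456e-03, -8.78826284e+01, -3.81866705e+01,  7.05136964e-02,
        5.33109158e-02, -6.02452565e-05]), 'position': array([ 0.23508542, -0.57870739,  0.2133388 ]), 'eef_rot': array([-0.69394532, -0.1359777 ,  0.69403733, -0.13513751]), 'wrist_force': array([ 0.94961787, -0.32011197, -0.76457466]), 'torque': array([-0.03678672, -0.07639206, -0.01651351]), 'width': 0.09116402942319862}
-0.0188
scene [[398.36394153   0.         320.68622554]
 [  0.         398.36394153 199.76195132]
 [  0.           0.           1.        ]] -0.005354283638269497 [[ 0.88930414 -0.33342238  0.31299786  0.86587947]
 [ 0.45727979  0.63968519 -0.61781717 -0.6761103 ]
 [ 0.00577397  0.69255496  0.72134201  0.86925922]
 [ 0.          0.          0.          1.        ]] None
top [[469.32420589   0.         318.943772  ]
 [  0.         469.32420589 206.090386  ]
 [  0.           0.           1.        ]] -0.0020354271645133663 [[-0.01827858  0.99900512 -0.04067753  0.48108955]
 [-0.99977633 -0.0186953  -0.0098878  -0.0361943 ]
 [-0.01063845  0.04048769  0.9991234   1.18007315]
 [ 0.          0.          0.          1.        ]] None
wrist [[332.09464217   0.         319.77591421]
 [  0.         332.09464217 201.14127195]
 [  0.           0.           1.        ]] -0.004667252766490303 None [[-2.90754024e-04  2.94903797e-01 -9.55526905e-01 -1.70790952e-01]
 [ 9.99999943e-01  2.51819845e-04 -2.26567538e-04  6.22554119e-04]
 [ 1.73805009e-04 -9.55526916e-01 -2.94903854e-01 -8.39552723e-02]
 [ 0.00000000e+00  0.00000000e+00  0.00000000e+00  1.00000000e+00]]
```

View pics/scene0.png

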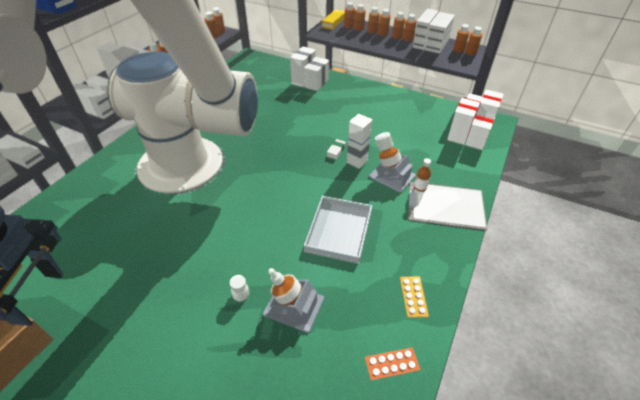

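View pics/top0.png

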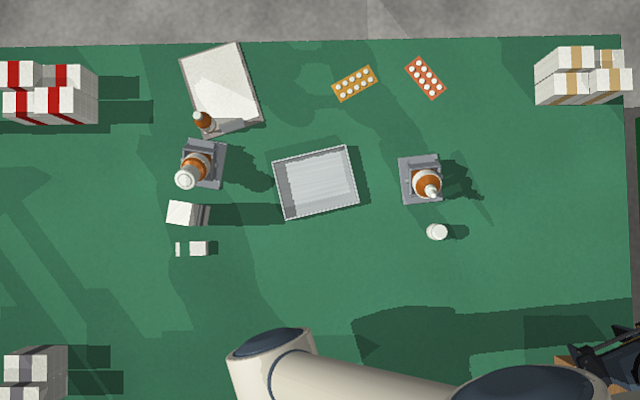

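View pics/wrist0.png

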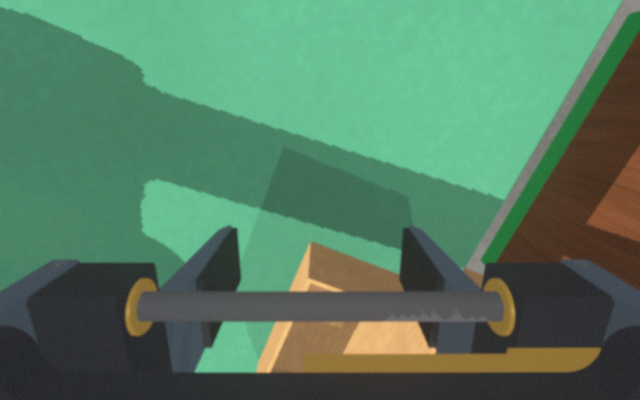

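The scene picture shows the carton (358,140) standing beside the wide cap (387,147), the tray (338,229), and the dropper holder (293,300). In the top view, the cap is at (187,176), the carton at (181,213), and the tray centre at (316,182). Next: enlarged crops.

```bash
cat > h.py <<'E'
import numpy as np, cv2
from scipy.spatial.transform import Rotation as R
from bench import manip, cams, order
def cam(n,f=None,s=None):
    if s is None: s=manip.observe()
    if f is None: f=cams.grab_frame(n)
    if n=="wrist":
        T=np.eye(4);T[:3,:3]=R.from_quat(s["eef_rot"]).as_matrix();T[:3,3]=s["position"]
        E=T@f["mount"]
    else: E=f["extrinsics"]
    return dict(K=np.array(f["K"]),k1=f["k1"],E=np.array(E),img=f["pixels"])
def ray(c,uv):
    d=np.array([c["k1"],0,0,0,0],float)
    p=cv2.undistortPoints(np.array([[uv]],float),c["K"],d)[0,0]
    v=c["E"][:3,:3]@np.array([p[0],-p[1],-1]);return c["E"][:3,3],v/np.linalg.norm(v)
def plane(c,uv,z):
    o,v=ray(c,uv);return o+v*(z-o[2])/v[2]
def tri(*cu):
    A=np.zeros((3,3));b=np.zeros(3)
    for c,uv in cu:
        o,v=ray(c,uv);P=np.eye(3)-np.outer(v,v);A+=P;b+=P@o
    x=np.linalg.solve(A,b);return x,[np.linalg.norm((np.eye(3)-np.outer(ray(c,u)[1],ray(c,u)[1]))@(x-c["E"][:3,3])) for c,u in cu]
def proj(c,X):
    E=np.linalg.inv(c["E"]);X=np.atleast_2d(X);p=X@E[:3,:3].T+E[:3,3]
    q=np.c_[p[:,0],-p[:,1],-p[:,2]]
    return cv2.projectPoints(q,np.zeros(3),np.zeros(3),c["K"],np.array([c["k1"],0,0,0,0],float))[0][:,0]
def crop(img,x0,y0,x1,y1,k,name):
    cv2.imwrite(f"pics/{name}.png",cv2.resize(img[y0:y1,x0:x1],None,fx=k,fy=k,interpolation=cv2.INTER_CUBIC))
E
python3 - <<'E'
from h import *
t=cv2.imread("pics/top0.png");s=cv2.imread("pics/scene0.png")
crop(t,150,100,270,260,4,"t1");crop(t,260,130,370,230,6,"t2");crop(s,320,100,440,200,6,"s1");crop(s,290,180,390,270,6,"s2")
E
```

```text
(no output)
```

View pics/t1.png

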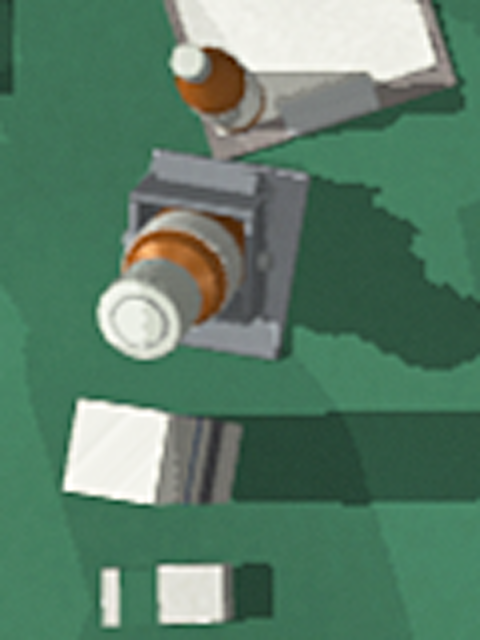

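View pics/s1.png

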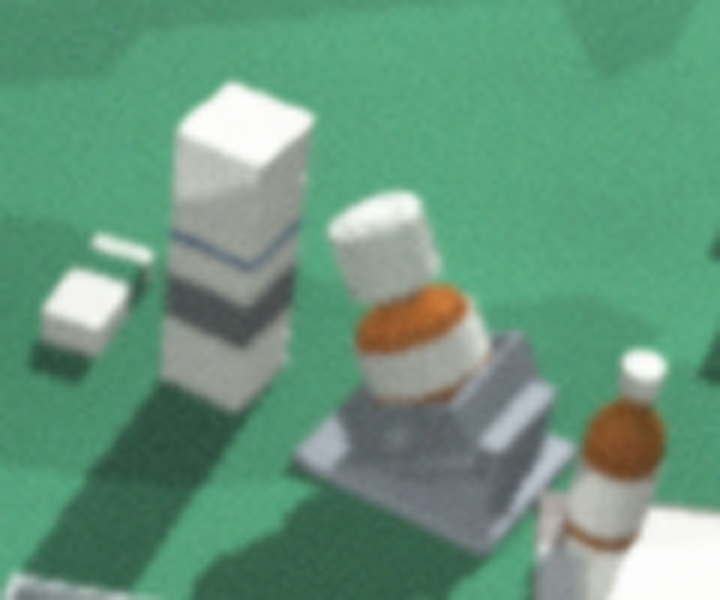

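View pics/t2.png

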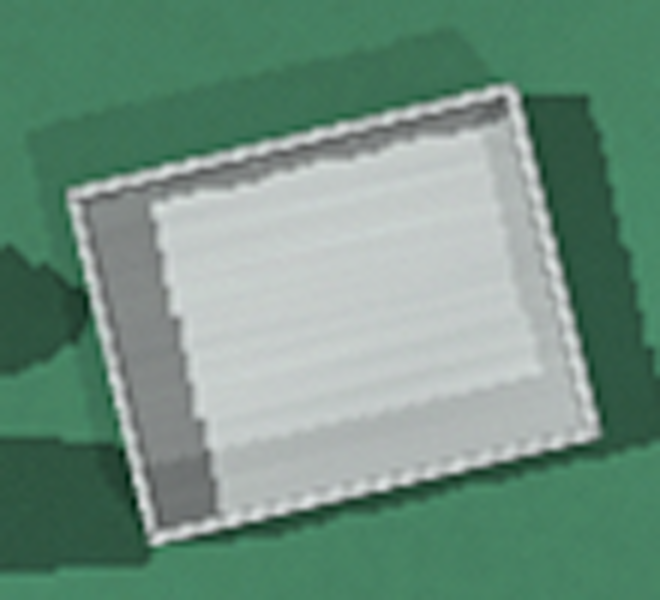

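View pics/s2.png

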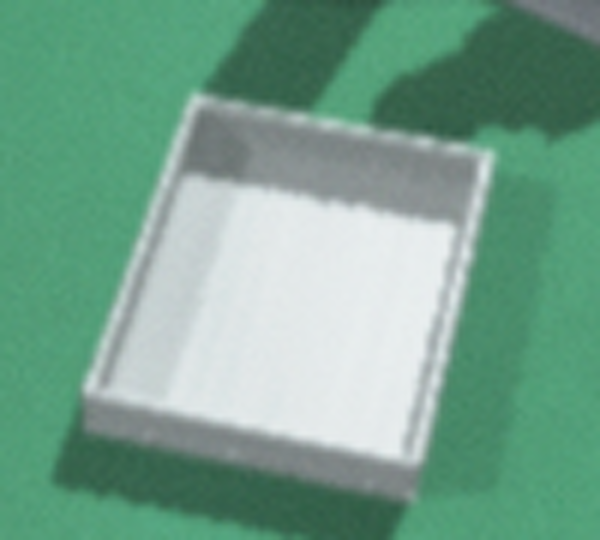

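```bash
cat > fit0.py <<'E'
from h import *
from scipy.optimize import least_squares
T=cam("top");S=cam("scene")
def px(l,x0,y0,k): return [(x0+(a+.5)/k-.5,y0+(b+.5)/k-.5) for a,b in l]
def W(p,P):
    c,s=np.cos(p[2]),np.sin(p[2]);P=np.array(P,float)/1000
    return np.c_[p[0]+c*P[:,0]-s*P[:,1],p[1]+s*P[:,0]+c*P[:,1],P[:,2]]
def fit(p0,sets,name):
    def f(p): return np.concatenate([(proj(c,W(p,P))-np.array(u)).ravel() for c,P,u in sets])
    r=least_squares(f,p0,loss='soft_l1');print(name,r.x.round(4));print(f(r.x).reshape(-1,2).round(1).tolist());return r.x
if __name__=="__main__":
    ht=px([(277,358),(309,173),(155,150),(138,320)],150,100,4)
    hs=px([(296,455),(482,553),(575,450)],320,100,6)
    top=(50-60.5,0,30+104.8)
    fit([.55,.2,-.1],[(T,[(-15,-50,8),(105,-50,8),(105,50,8),top],ht),(S,[(-15,-50,8),(105,-50,8),(105,50,8)],hs)],"holder")
    ct=px([(78,399),(169,411),(157,505),(64,491)],150,100,4)
    cs=px([(234,83),(314,121),(257,166),(178,128)],320,100,6)
    cb=px([(163,375),(235,411),(287,360)],320,100,6)
    # top: UL=(+x,+y), UR=(+x,-y), LR=(-x,-y), LL
    a=25;C=[(a,a,165),(a,-a,165),(-a,-a,165),(-a,a,165)]
    fit([.45,.2,-.1],[(T,C,ct),(S,[C[3],C[0],C[1],C[2]],cs),(S,[(-a,-a,0),(a,-a,0),(a,a,0)][:0]+[(-a,-a,0),(a,-a,0)],cb[:2])] if 0 else [(T,C,ct),(S,[C[3],C[0],C[1],C[2]],cs),(S,[(-a,-a,0),(a,-a,0),(a,a,0)],cb)],"carton")
    tt=px([(72,190),(515,86),(602,437),(153,545)],260,130,6)
    ts=px([(197,97),(493,154),(416,468),(88,397)],290,180,6)
    t=[(75,95,28),(75,-95,28),(-75,-95,28),(-75,95,28)]
    fit([.5,0,.2],[(T,t,tt),(S,[t[3],t[0],t[1],t[2]],ts)],"tray")
    for n,u in [("jar",(437,231)),("syrup",(198,116)),("box",None)]:
        if u: print(n,plane(T,u,{"jar":.06,"syrup":.115}[n]))
E
python3 fit0.py
```

```text
holder [ 0.5987  0.2725 -0.1845]
[[-0.2, 0.5], [0.1, -0.1], [-0.3, -0.8], [0.4, 0.1], [-1.6, -0.0], [0.3, 0.1], [0.5, -0.2]]
carton [ 0.5145  0.2792 -0.1672]
[[-0.2, -0.1], [-0.3, 0.3], [-1.0, -0.4], [-0.4, -0.3], [-0.7, 0.5], [-0.2, -0.2], [0.4, 0.1], [-0.4, 0.5], [-0.7, 0.7], [-0.0, 0.8], [-0.5, 1.4]]
tray [ 0.5887 -0.0168  0.2158]
[[-0.8, -0.2], [0.2, -0.8], [0.0, -0.3], [-0.4, -0.3], [-1.1, 0.0], [-0.2, 0.2], [-0.0, 0.0], [-1.3, -0.3]]
jar [ 0.46217809 -0.30467133  0.06      ]
syrup [0.73663173 0.24821721 0.115     ]
```

```bash
cat > mv.py <<'E'
from h import *
def Rt(xdir,ydir):
    x=np.array(xdir,float);x/=np.linalg.norm(x);y=np.array(ydir,float);y-=x*(x@y);y/=np.linalg.norm(y)
    return R.from_matrix(np.c_[x,y,np.cross(x,y)])
def rel(p,rt,base=None):
    """shift mm and rotvec from current (or base=(p,R)) to target"""
    s=manip.observe()
    p0,r0=(s["position"],R.from_quat(s["eef_rot"])) if base is None else base
    return (r0.inv().apply(np.array(p)-p0)*1000).round(1),(r0.inv()*rt).as_rotvec().round(4)
E
python3 - <<'E'
from mv import *
s=manip.observe();print(R.from_quat(s["eef_rot"]).as_matrix().round(3))
yc=-.1672
d=np.array([-np.sin(yc),np.cos(yc),0])
for sg in (1,-1): print(sg,rel([.5145,.2792,.25],Rt([0,0,-1],sg*d)))
E
```

```text
[[-0.     0.376 -0.926]
 [ 0.001 -0.926 -0.376]
 [-1.    -0.001 -0.   ]]
1 (array([ -35.9, -689.9, -581.7]), array([-2.5885e+00, -8.0000e-04,  1.0000e-04]))
-1 (array([ -35.9, -689.9, -581.7]), array([5.53e-01, 1.00e-04, 6.00e-04]))
```

Request:
{"op": "arm_command", "data": {"rows": "-36 -690 -582 0.553 0 0 91; -36 -690 -582 0.553 0 0 91; -36 -690 -582 0.553 0 0 91; -36 -690 -582 0.553 0 0 91; -36 -690 -582 0.553 0 0 91; -36 -690 -582 0.553 0 0 91; -36 -690 -582 0.553 0 0 91; -36 -690 -582 0.553 0 0 91"}}

```text
time_s: 0.92
position: [0.3381, -0.2616, 0.2273]
eef_rot: [0.705, -0.059, -0.705, -0.059]
wrist_force: [1.9, 0.2, 0.8]
width: 0.0912
```

```bash
cat > go.py <<'E'
from mv import *
import sys
s=manip.observe();print(s["time_s"],s["q"].round(3),s["position"].round(4),s["wrist_force"].round(1),s["width"])
def carton(z,sg=-1,yc=-.1672,xy=(.5145,.2792)):
    return rel([*xy,z],Rt([0,0,-1],sg*np.array([-np.sin(yc),np.cos(yc),0])))
E
python3 - <<'E'
from go import *
print(carton(.25))
E
```

```text
0.9167 [-0.799  0.199  1.783  0.     1.159  0.94 ] [ 0.3381 -0.2616  0.2273] [1.9 0.2 0.8] 0.0911575241930416
(array([ -22.7, -562.7,  -83.7]), array([-0.0005, -0.0003, -0.0001]))
```

Request:
{"op": "arm_command", "data": {"rows": "-23 -563 -84 0 0 0 91; -23 -563 -84 0 0 0 91; -23 -563 -84 0 0 0 91; -23 -563 -84 0 0 0 91; -23 -563 -84 0 0 0 91; -23 -563 -84 0 0 0 91; -23 -563 -84 0 0 0 91; -23 -563 -84 0 0 0 91"}}

```text
time_s: 1.58
position: [0.4414, 0.0554, 0.2409]
eef_rot: [0.705, -0.059, -0.704, -0.059]
wrist_force: [1.8, -1.1, 1.1]
width: 0.0914
```

```bash
python3 - <<'E'
from go import *
print(carton(.25))
E
```

```text
1.5833 [-0.01   0.208  1.726  0.     1.207  1.728] [0.4414 0.0554 0.2409] [ 1.8 -1.1  1.1] 0.09135533463864194
(array([  -9.1, -232.8,  -34.8]), array([ 0.0001, -0.0005,  0.0001]))
```

Request:
{"op": "arm_command", "data": {"rows": "-9 -233 -35 0 0 0 91; -9 -233 -35 0 0 0 91; -9 -233 -35 0 0 0 91; -9 -233 -35 0 0 0 91; -9 -233 -35 0 0 0 91; -9 -233 -35 0 0 0 91; -9 -233 -35 0 0 0 91; -9 -233 -35 0 0 0 91"}}

```text
time_s: 2.25
position: [0.5145, 0.2783, 0.2491]
eef_rot: [-0.705, 0.058, 0.705, 0.058]
wrist_force: [-0.7, -0.2, 0.5]
width: 0.0914
```

```bash
python3 - <<'E'
from go import *
print(carton(.25))
f=cam("wrist",s=s)
cv2.imwrite("pics/w1.png",f["img"])
a=.025;c,sn=np.cos(-.1672),np.sin(-.1672)
print(proj(f,[[.5145+c*x-sn*y,.2792+sn*x+c*y,.165] for x,y in [(a,a),(a,-a),(-a,-a),(-a,a)]]).round(0))
def H(x,y,z):
    c,sn=np.cos(-.1845),np.sin(-.1845);return [.5987+c*x-sn*y,.2725+sn*x+c*y,z]
print("captop",proj(f,[H(-.0105-.5*0,0,.1348)]), "axis", H(-.0105,0,.1348))
E
```

```text
2.25 [ 0.394  0.405  1.398 -0.     1.339  2.13 ] [0.5145 0.2783 0.2491] [-0.7 -0.2  0.5] 0.09138486194911116
(array([-0.9, -0.9,  0.2]), array([ 0.0022,  0.0004, -0.0003]))
[[286. 178.]
 [350. 178.]
 [348. 237.]
 [288. 237.]]
captop [[309.01577242 112.29895471]] axis [np.float64(0.5883782049392255), np.float64(0.27442627794551383), 0.1348]
```

View pics/w1.png

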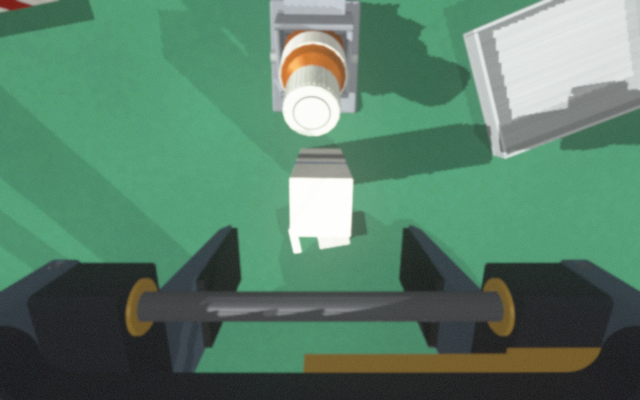

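The wrist picture shows the carton's top at (290–353, 178–237), within 3 px of the prediction, and centred between the jaws. I'm going down to grasp it.

Request:
{"op": "arm_command", "data": {"rows": "40 0 0 0 0 0 91; 80 0 0 0 0 0 91; 115 0 0 0 0 0 91; 129 0 0 0 0 0 91; 129 0 0 0 0 0 91; 129 0 0 0 0 0 45; 129 0 0 0 0 0 45; 129 0 0 0 0 0 45"}}

```text
time_s: 2.97
position: [0.5156, 0.2771, 0.1224]
eef_rot: [0.706, -0.059, -0.704, -0.06]
wrist_force: [-0.9, 0.4, 0.5]
width: 0.0736
```

Request:
{"op": "arm_command", "data": {"rows": "0 0 0 0 0 0 45; 0 0 0 0 0 0 45; 0 0 0 0 0 0 45; 0 0 0 0 0 0 45; 0 0 0 0 0 0 45"}}

```text
time_s: 3.38
position: [0.5149, 0.2772, 0.121]
eef_rot: [0.705, -0.059, -0.704, -0.059]
wrist_force: [0.0, -0.3, 7.2]
width: 0.0499
```

Request:
{"op": "arm_command", "data": {"rows": "-20 0 0 0 0 0 45; -50 0 0 0 0 0 45; -85 0 0 0 0 0 45; -100 0 0 0 0 0 45; -100 0 0 0 0 0 45; -100 0 0 0 0 0 45"}}

```text
time_s: 3.88
position: [0.5147, 0.2772, 0.2209]
eef_rot: [0.705, -0.059, -0.704, -0.059]
wrist_force: [-0.4, 0.2, -2.3]
width: 0.0496
```

```bash
python3 - <<'E'
from go import *
print(s["torque"])
print(carton(.225,xy=(.515,.16)))
ty=.2158;t=np.array([.5887,-.0168]);l=np.array([0,-.055]);c,n=np.cos(ty),np.sin(ty)
w=t+[c*l[0]-n*l[1],n*l[0]+c*l[1]];print(w,carton(.22,yc=ty,xy=w))
E
```

```text
3.8833 [0.392 0.429 1.44  0.    1.271 2.13 ] [0.5147 0.2772 0.2209] [-0.4  0.2 -2.3] 0.049600804801494744
[0.0326036  0.0544193  0.02888544]
(array([ -4.1, 115.5, -19.8]), array([ 0.    , -0.001 ,  0.0006]))
[ 0.60047709 -0.0705243 ] (array([   0.8,  328.6, -142.4]), array([-0.383 , -0.0011,  0.0004]))
```

Request:
{"op": "arm_command", "data": {"rows": "0 30 0 0 0 0 45; 0 65 0 0 0 0 45; 0 100 -10 -0.05 0 0 45; 0 135 -25 -0.12 0 0 45; 0 170 -45 -0.2 0 0 45; 0 205 -65 -0.27 0 0 45; 0 240 -85 -0.34 0 0 45; 0 270 -105 -0.383 0 0 45"}}

```text
time_s: 4.55
position: [0.5725, -0.009, 0.2189]
eef_rot: [-0.702, -0.078, 0.704, -0.077]
wrist_force: [0.1, 1.4, -0.8]
width: 0.0499
```

```bash
python3 - <<'E'
from go import *
w=(.6005,-.0705)
print(carton(.22,yc=.2158,xy=w))
E
```

```text
4.55 [-0.12   0.416  1.469 -0.     1.26   1.232] [ 0.5725 -0.009   0.2189] [ 0.1  1.4 -0.8] 0.04994591765597674
(array([ -1.2,  66.1, -14. ]), array([0.0036, 0.0028, 0.0008]))
```

Request:
{"op": "arm_command", "data": {"rows": "0 30 -6 0 0 0 45; 0 55 -11 0 0 0 45; 0 66 -14 0 0 0 45; 0 66 -14 0 0 0 45; 0 66 -14 0 0 0 45; 0 66 -14 0 0 0 45"}}

```text
time_s: 5.05
position: [0.6002, -0.0669, 0.2198]
eef_rot: [-0.702, -0.077, 0.704, -0.076]
wrist_force: [-0.8, 1.6, -1.4]
width: 0.0499
```

```bash
python3 - <<'E'
from go import *
w=(.6005,-.0705)
print(carton(.126,yc=.2158,xy=w))
S=cam("scene");T=cam("top")
crop(S["img"],270,120,420,270,5,"s3");crop(T["img"],240,90,390,230,5,"t3")
E
```

```text
5.05 [-0.21   0.459  1.391  0.     1.294  1.144] [ 0.6002 -0.0669  0.2198] [-0.8  1.6 -1.4] 0.049922196176780904
(array([93.8,  3.7,  0.3]), array([0.0006, 0.0015, 0.001 ]))
```

View pics/s3.png

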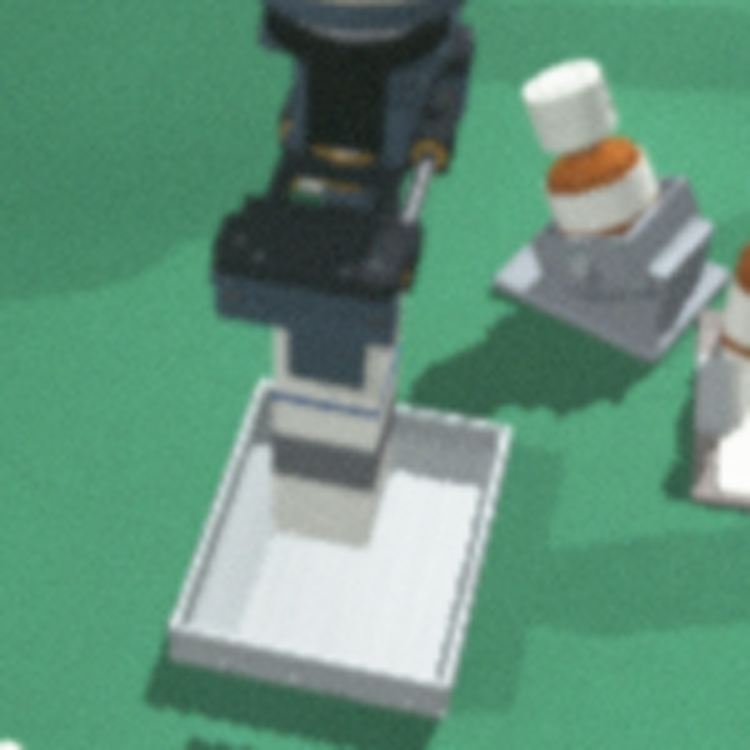

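View pics/t3.png

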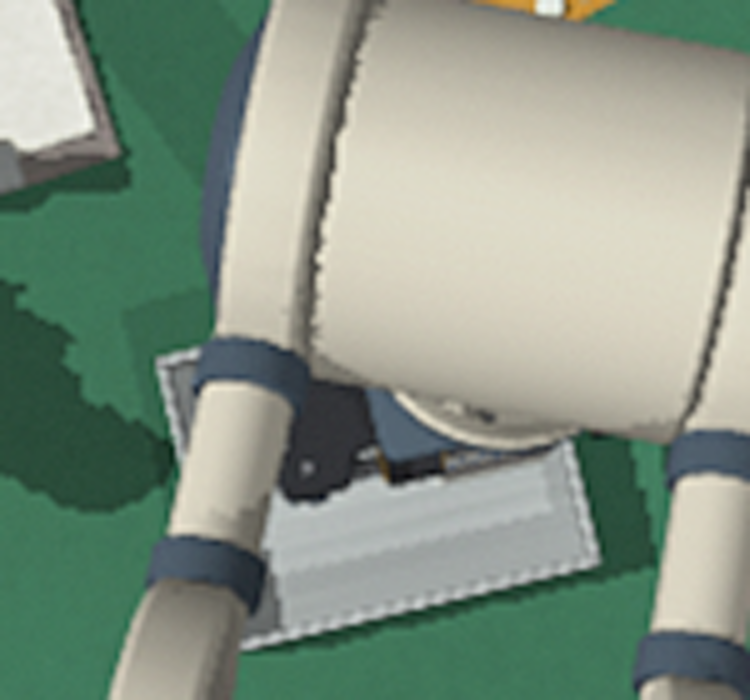

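The carton hangs upright, square to the tray and over it (its lower edge is near (365,548) in the crop). I'm lowering it.

Request:
{"op": "arm_command", "data": {"rows": "30 1 0 0 0 0 45; 60 2 0 0 0 0 45; 80 2 0 0 0 0 45; 90 2 0 0 0 0 45; 92 2 0 0 0 0 45; 92 2 0 0 0 0 45; 92 2 0 0 0 0 45"}}

```text
time_s: 5.73
position: [0.6021, -0.0699, 0.1299]
eef_rot: [0.704, 0.076, -0.702, 0.077]
wrist_force: [0.2, -0.3, -1.1]
width: 0.0498
```

Request:
{"op": "arm_command", "data": {"rows": "2 0 0 0 0 0 45; 2 0 0 0 0 0 45; 2 0 0 0 0 0 45"}}

```text
time_s: 5.98
position: [0.6017, -0.0701, 0.1273]
eef_rot: [0.703, 0.076, -0.703, 0.076]
wrist_force: [-0.2, 0.1, -1.2]
width: 0.0503
```

Request:
{"op": "arm_command", "data": {"rows": "1.5 0 0 0 0 0 45; 1.5 0 0 0 0 0 45; 3 0 0 0 0 0 45; 3 0 0 0 0 0 45"}}

```text
time_s: 6.32
position: [0.6019, -0.0699, 0.1248]
eef_rot: [0.704, 0.076, -0.702, 0.076]
wrist_force: [-4.0, 3.1, 15.7]
width: 0.0498
```

Request:
{"op": "arm_command", "data": {"rows": "-0.5 0 0 0 0 0 45; -0.5 0 0 0 0 0 60; -0.5 0 0 0 0 0 75; -0.5 0 0 0 0 0 75; -0.5 0 0 0 0 0 75"}}

```text
time_s: 6.73
position: [0.6014, -0.0701, 0.124]
eef_rot: [-0.703, -0.076, 0.703, -0.076]
wrist_force: [0.4, 0.2, 0.8]
width: 0.073
```

Request:
{"op": "arm_command", "data": {"rows": "-20 0 0 0 0 0 80; -60 0 0 0 0 0 80; -100 0 0 0 0 0 80; -135 0 0 0 0 0 80; -145 0 0 0 0 0 80; -145 0 0 0 0 0 80"}}

```text
time_s: 7.23
position: [0.6029, -0.0704, 0.2724]
eef_rot: [0.705, 0.076, -0.701, 0.077]
wrist_force: [0.3, -1.0, -0.5]
width: 0.0801
```

```bash
python3 - <<'E'
from go import *
f=cam("wrist",s=s);cv2.imwrite("pics/w2.png",f["img"])
S=cam("scene");crop(S["img"],270,120,420,270,5,"s4")
E
```

```text
7.2333 [-0.215  0.416  1.314  0.     1.406  1.14 ] [ 0.6029 -0.0704  0.2724] [ 0.3 -1.  -0.5] 0.08009018371468662
```

View pics/w2.png

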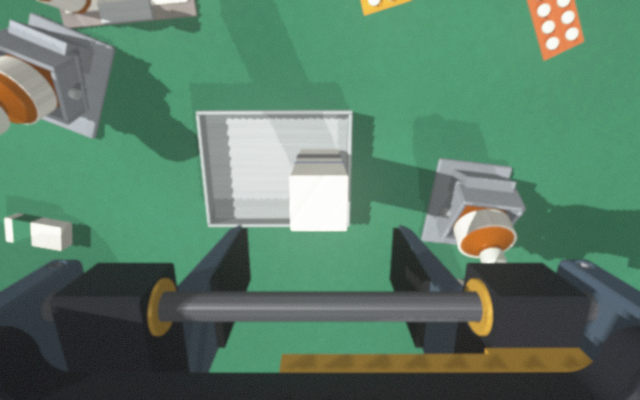

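View pics/s4.png

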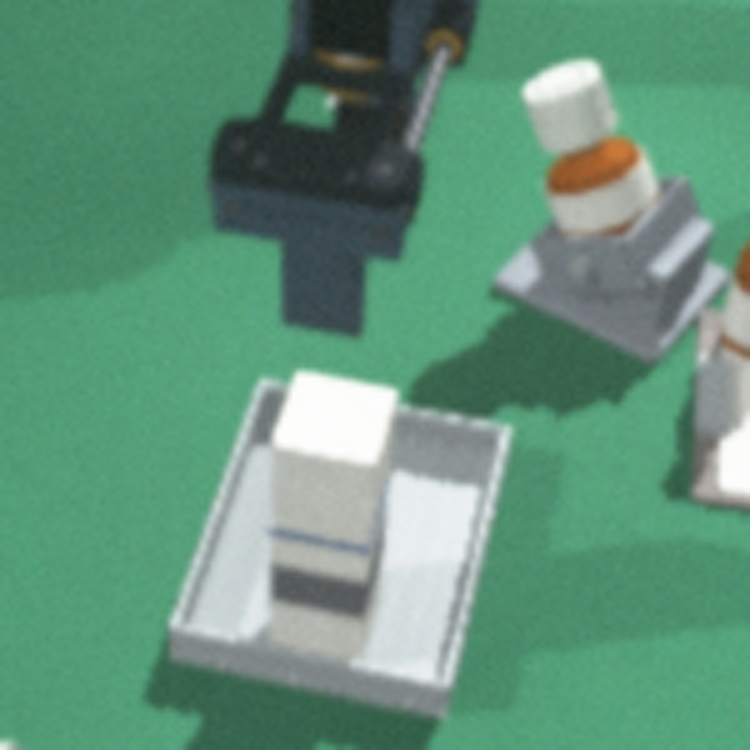

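The carton stands upright in the tray: wrist picture (290–350, 165–230), scene crop (270–397, 370–655). Next is the pre-grasp pose along the cap axis.

```bash
cat > cap.py <<'E'
from go import *
HX,HY,HA=.5987,.2725,-.1845
rz=R.from_euler("z",HA)
def Hw(p): return rz.apply(np.array(p)/1000)+[HX,HY,0]
ax=rz.apply([-.5,0,.8660254])
def axp(a,dx=0,dy=0): return Hw([50-.5*a,0,30+.8660254*a])
def capR(th=0):
    r=Rt(-ax,rz.apply([0,-1,0])); return R.from_rotvec(ax*th)*r
E
python3 - <<'E'
from cap import *
print(axp(187),rel(axp(187),capR()))
E
```

```text
7.3333 [-0.215  0.42   1.319 -0.     1.403  1.14 ] [ 0.6011 -0.07    0.2684] [ 0.4  0.6 -0.2] 0.08017178752775661
[0.55593828 0.28048029 0.19194675] (array([  76.5, -352.1,  -30.9]), array([0.391 , 0.5171, 0.1049]))
```

Request:
{"op": "arm_command", "data": {"rows": "0 -40 -3 0.03 0.05 0.01 80; 8 -80 -7 0.08 0.1 0.02 80; 17 -120 -11 0.13 0.17 0.03 80; 26 -160 -14 0.18 0.24 0.05 80; 35 -200 -18 0.23 0.31 0.06 80; 44 -240 -21 0.28 0.37 0.075 80; 55 -280 -25 0.33 0.44 0.09 80; 65 -320 -28 0.37 0.49 0.1 80"}}

```text
time_s: 8.0
position: [0.565, 0.2039, 0.2123]
eef_rot: [0.846, -0.064, -0.528, -0.028]
wrist_force: [1.5, -1.4, -0.8]
width: 0.0795
```

```bash
python3 - <<'E'
from cap import *
print(rel(axp(187),capR()))
E
```

```text
8.0 [ 0.386  0.329  1.759 -0.379  0.696  2.34 ] [0.565  0.2039 0.2123] [ 1.5 -1.4 -0.8] 0.07954162140316597
(array([  8.2, -75. ,  25.9]), array([0.0494, 0.0663, 0.0035]))
```

Request:
{"op": "arm_command", "data": {"rows": "4 -35 12 0.025 0.033 0 80; 8 -65 23 0.049 0.06 0.003 80; 8 -75 26 0.049 0.066 0.003 80; 8 -75 26 0.049 0.066 0.003 80; 8 -75 26 0.049 0.066 0.003 80; 8 -75 26 0.049 0.066 0.003 80"}}

```text
time_s: 8.5
position: [0.5574, 0.2778, 0.1935]
eef_rot: [0.862, -0.08, -0.499, -0.046]
wrist_force: [0.2, -0.2, 0.5]
width: 0.0803
```

```bash
python3 - <<'E'
from cap import *
print(rel(axp(187),capR()))
f=cam("wrist",s=s);cv2.imwrite("pics/w3.png",f["img"])
e1=rz.apply([0,1,0]);e2=np.cross(ax,e1)
top=axp(121);ring=[top+.024*(np.cos(t)*e1+np.sin(t)*e2) for t in np.linspace(0,2*np.pi,60)]
im=f["img"].copy()
for p in proj(f,ring): cv2.circle(im,tuple(np.round(p).astype(int)),1,(0,0,255),-1)
print(proj(f,[top]),proj(f,[axp(84)]))
crop(im,240,0,400,240,3,"w3c")
np.savez("w3.npz",E=f["E"],img=f["img"])
E
```

```text
8.5 [ 0.558  0.398  1.745 -0.568  0.679  2.703] [0.5574 0.2778 0.1935] [ 0.2 -0.2  0.5] 0.08031774274164794
(array([ 0.4, -2.4,  2.4]), array([ 0.0007,  0.0016, -0.0011]))
[[315.74873914 218.11323065]] [[316.17085619 203.35464478]]
```

View pics/w3.png

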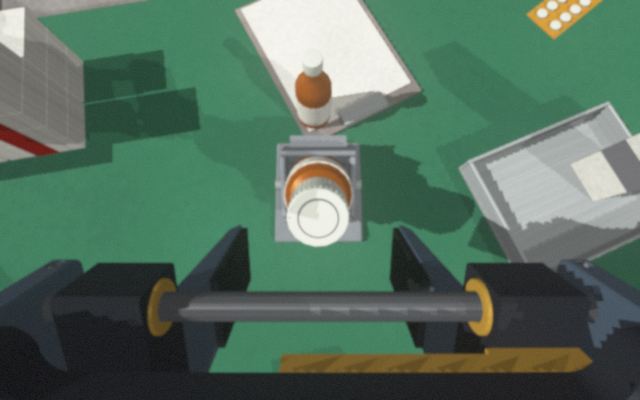

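View pics/w3c.png

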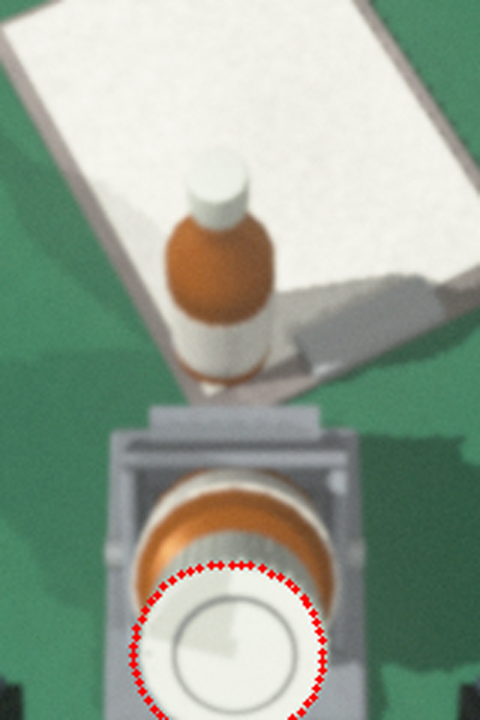

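The wrist picture shows the cap top centred at (318.7, 218) against a prediction of (315.7, 218). That makes the cap about 2 mm towards tool +y, so I correct the holder estimate.

```bash
sed -i 's/HX,HY,HA=.*/HX,HY,HA=.5983,.2705,-.1845/' cap.py; python3 - <<'E'
from cap import *
print(rel(axp(87),capR()))
E
```

```text
8.55 [ 0.558  0.398  1.745 -0.568  0.679  2.704] [0.5577 0.2775 0.1939] [ 0.  -0.9  0.2] 0.0800868581286314
(array([100.5,  -0.7,   2.9]), array([-0.0002,  0.001 , -0.0011]))
```

Request:
{"op": "arm_command", "data": {"rows": "25 -0.5 2.5 0 0 0 80; 50 -0.5 2.5 0 0 0 80; 72 -0.5 2.5 0 0 0 80; 90 -0.5 2.5 0 0 0 80; 100 -0.5 2.5 0 0 0 80; 100 -0.5 2.5 0 0 0 80; 100 -0.5 2.5 0 0 0 80"}}

```text
time_s: 9.13
position: [0.605, 0.2696, 0.1067]
eef_rot: [0.862, -0.08, -0.498, -0.046]
wrist_force: [0.0, -0.1, -0.0]
width: 0.08
```

```bash
python3 - <<'E'
from cap import *
print(rel(axp(87),capR()))
f=cam("wrist",s=s);cv2.imwrite("pics/w4.png",f["img"])
S=cam("scene");crop(S["img"],320,90,460,200,5,"s5")
E
```

```text
9.1333 [ 0.497  0.568  1.748 -0.702  0.511  2.82 ] [0.605  0.2696 0.1067] [ 0.  -0.1 -0. ] 0.08000565945076203
(array([1.1, 0.3, 0.8]), array([-0.0008,  0.0003, -0.0009]))
```

View pics/w4.png

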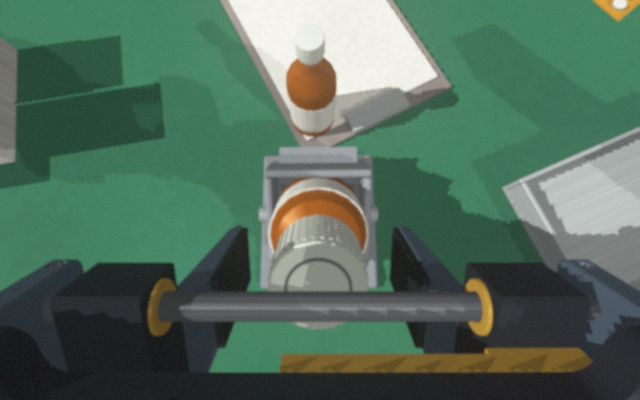

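View pics/s5.png

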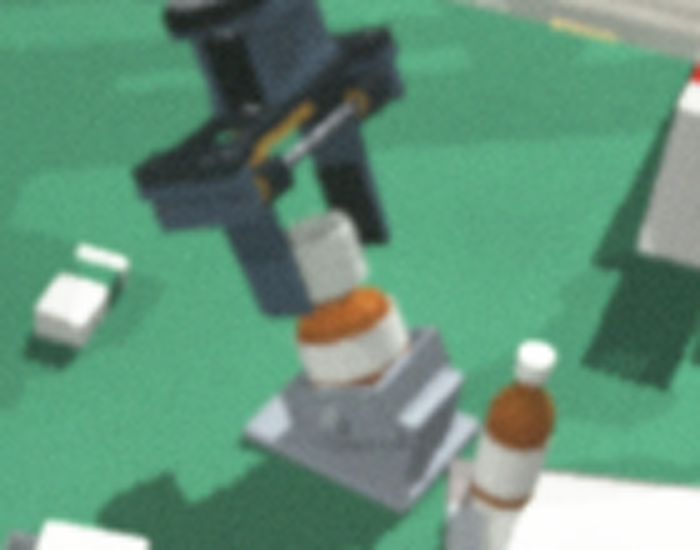

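Cap is centred between the fingers (318,283). I'm closing.

Request:
{"op": "arm_command", "data": {"rows": "0.5 0.2 0.8 0 0 0 80; 0.5 0.2 0.8 0 0 0 42; 0.5 0.2 0.8 0 0 0 42; 0.5 0.2 0.8 0 0 0 42; 0.5 0.2 0.8 0 0 0 42; 0.5 0.2 0.8 0 0 0 42; 0.5 0.2 0.8 0 0 0 42; 0.5 0.2 0.8 0 0 0 42"}}

```text
time_s: 9.9
position: [0.6044, 0.2704, 0.1057]
eef_rot: [0.862, -0.08, -0.498, -0.046]
wrist_force: [-1.2, 0.3, 1.3]
width: 0.0483
```

```bash
cat > st.py <<'E'
from cap import *
r=R.from_quat(s["eef_rot"])
print("F tool",r.inv().apply(s["wrist_force"]).round(1),"M tool",r.inv().apply(s["torque"]).round(2),"rel87",rel(axp(87),capR()))
E
python3 st.py
```

```text
9.9 [ 0.499  0.57   1.75  -0.706  0.508  2.825] [0.6044 0.2704 0.1057] [-1.2  0.3  1.3] 0.04832443022949887
F tool [-1.8 -0.1  0.4] M tool [ 0.02 -0.37 -0.14] rel87 (array([ 0.6,  1. , -0.2]), array([ 0.0002, -0.0002,  0.0002]))
```

Request:
{"op": "arm_command", "data": {"rows": "2 0 0 0 0 0 42; 4 0 0 0 0 0 42; 4 0 0 0 0 0 42; 4 0 0 0 0 0 42"}}

```text
time_s: 10.23
position: [0.6064, 0.27, 0.1022]
eef_rot: [0.862, -0.08, -0.498, -0.046]
wrist_force: [-3.1, 2.0, 4.2]
width: 0.0482
```

```bash
python3 st.py
```

```text
10.2333 [ 0.496  0.577  1.749 -0.712  0.502  2.83 ] [0.6064 0.27   0.1022] [-3.1  2.   4.2] 0.04817453587742039
F tool [-5.4 -1.4  0.9] M tool [ 0.02 -0.41 -0.2 ] rel87 (array([-3.5,  1. , -0.2]), array([ 0.0001, -0.0001,  0.0002]))
```

Request:
{"op": "arm_command", "data": {"rows": "1.5 0 0 0 0 0 42; 1.5 0 0 0 0 0 42; 1.5 0 0 0 0 0 42"}}

```text
time_s: 10.48
position: [0.6071, 0.2699, 0.1009]
eef_rot: [0.862, -0.08, -0.498, -0.046]
wrist_force: [-3.6, 1.6, 6.2]
width: 0.0482
```

```bash
python3 st.py
```

```text
10.4833 [ 0.496  0.579  1.748 -0.715  0.5    2.832] [0.6071 0.2699 0.1009] [-3.6  1.6  6.2] 0.04820119851571044
F tool [-7.2 -0.9  0.2] M tool [ 0.03 -0.45 -0.17] rel87 (array([-4.9,  1. , -0.2]), array([ 0.0001, -0.0002,  0.0002]))
```

Request:
{"op": "arm_command", "data": {"rows": "1.5 0 0 0 0 0 42; 1.5 0 0 0 0 0 42; 1.5 0 0 0 0 0 42"}}

```text
time_s: 10.73
position: [0.6078, 0.2698, 0.0998]
eef_rot: [0.862, -0.08, -0.498, -0.046]
wrist_force: [-5.7, 2.0, 6.6]
width: 0.0482
```

```bash
python3 st.py
```

```text
10.7333 [ 0.495  0.582  1.748 -0.717  0.498  2.834] [0.6078 0.2698 0.0998] [-5.7  2.   6.6] 0.04816256753621907
F tool [-8.7 -0.9  1.9] M tool [ 0.03 -0.49 -0.2 ] rel87 (array([-6.3,  1. , -0.2]), array([ 0.0001, -0.0003,  0.0003]))
```

Request:
{"op": "arm_command", "data": {"rows": "1 0 0 0 0 0 42; 1 0 0 0 0 0 42; 1 0 0 0 0 0 42"}}

```text
time_s: 10.98
position: [0.6081, 0.2698, 0.0995]
eef_rot: [0.863, -0.08, -0.498, -0.046]
wrist_force: [-13.7, 2.1, 17.9]
width: 0.0482
```

```bash
python3 st.py
```

```text
10.9833 [ 0.495  0.582  1.748 -0.718  0.497  2.836] [0.6081 0.2698 0.0995] [-13.7   2.1  17.9] 0.04816879475022577
F tool [-22.4   0.4   3.1] M tool [ 0.02 -0.79 -0.02] rel87 (array([-6.7,  1.1, -0.1]), array([ 0.0002, -0.0007,  0.0005]))
```

Fully pressed, stop felt. I'm easing off to roughly 13 N and turning anticlockwise (negative about tool x).

Request:
{"op": "arm_command", "data": {"rows": "-0.4 0 0 0 0 0 42; -0.4 0 0 -0.08 0 0 42; -0.4 0 0 -0.16 0 0 42; -0.4 0 0 -0.24 0 0 42; -0.4 0 0 -0.3 0 0 42; -0.4 0 0 -0.3 0 0 42"}}

```text
time_s: 11.48
position: [0.608, 0.2697, 0.0997]
eef_rot: [0.86, -0.003, -0.504, 0.085]
wrist_force: [-9.2, 1.6, 13.5]
width: 0.0481
```

```bash
python3 st.py
```

```text
11.4833 [ 0.495  0.582  1.748 -0.718  0.498  2.531] [0.608  0.2697 0.0997] [-9.2  1.6 13.5] 0.04808454528352543
F tool [-16.4  -0.3   1.3] M tool [ 0.   -0.53 -0.16] rel87 (array([-6.5,  1. ,  0.2]), array([ 3.044e-01, -7.000e-04,  3.000e-04]))
```

Request:
{"op": "arm_command", "data": {"rows": "-0.1 0 0 -0.08 0 0 42; -0.1 0 0 -0.16 0 0 42; -0.1 0 0 -0.24 0 0 42; -0.1 0 0 -0.32 0 0 42; -0.1 0 0 -0.4 0 0 42; -0.1 0 0 -0.4 0 0 42"}}

```text
time_s: 11.98
position: [0.6082, 0.2698, 0.0998]
eef_rot: [0.825, 0.097, -0.494, 0.255]
wrist_force: [-8.4, 0.8, 13.7]
width: 0.0481
```

```bash
python3 st.py
```

```text
11.9833 [ 0.494  0.582  1.748 -0.718  0.498  2.129] [0.6082 0.2698 0.0998] [-8.4  0.8 13.7] 0.048077580610732445
F tool [-16.1   0.3   0.8] M tool [-0.02 -0.33 -0.22] rel87 (array([-6.5,  0.8,  0.8]), array([ 7.057e-01, -9.000e-04,  2.000e-04]))
```

Request:
{"op": "arm_command", "data": {"rows": "-0.1 0 0 -0.08 0 0 42; -0.1 0 0 -0.16 0 0 42; -0.1 0 0 -0.24 0 0 42; -0.1 0 0 -0.32 0 0 42; -0.1 0 0 -0.4 0 0 42; -0.1 0 0 -0.4 0 0 42"}}

```text
time_s: 12.48
position: [0.6081, 0.2698, 0.0998]
eef_rot: [0.758, 0.194, -0.465, 0.414]
wrist_force: [-7.5, 1.1, 12.1]
width: 0.0478
```

```bash
python3 st.py
```

```text
12.4833 [ 0.494  0.582  1.748 -0.718  0.498  1.729] [0.6081 0.2698 0.0998] [-7.5  1.1 12.1] 0.04778908521955147
F tool [-14.2  -0.3   0.5] M tool [ 0.04 -0.07 -0.23] rel87 (array([-6.5,  0.4,  1. ]), array([ 1.1056e+00, -9.0000e-04, -0.0000e+00]))
```

Request:
{"op": "arm_command", "data": {"rows": "0 0 0 -0.08 0 0 42; 0 0 0 -0.16 0 0 42; 0 0 0 -0.24 0 0 42"}}

```text
time_s: 12.73
position: [0.6082, 0.2698, 0.0998]
eef_rot: [0.704, 0.247, -0.439, 0.501]
wrist_force: [-7.5, 1.4, 12.5]
width: 0.0483
```

```bash
python3 st.py;python3 - <<'E'
from cap import *
f=cam("wrist",s=s);cv2.imwrite("pics/w5.png",f["img"])
S=cam("scene");crop(S["img"],320,90,460,200,5,"s6")
E
```

```text
12.7333 [ 0.494  0.582  1.748 -0.718  0.498  1.491] [0.6082 0.2698 0.0998] [-7.5  1.4 12.5] 0.04832528555864078
F tool [-14.7  -0.3   0. ] M tool [ 0.04 -0.05 -0.25] rel87 (array([-6.4,  0.1,  1.1]), array([ 1.3439e+00, -1.0000e-03, -1.0000e-04]))
12.7333 [ 0.494  0.582  1.748 -0.718  0.498  1.491] [0.6082 0.2698 0.0998] [-7.5  1.4 12.5] 0.04832528555864078
```

View pics/w5.png

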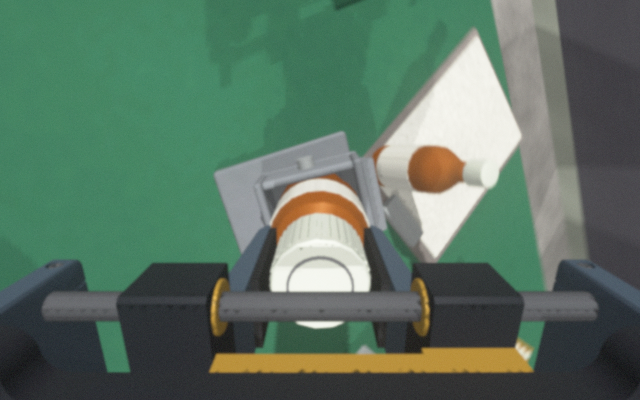

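View pics/s6.png

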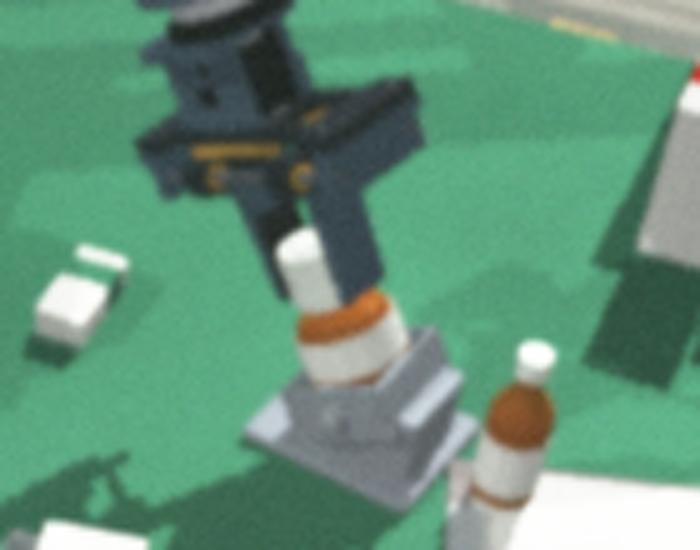

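Request:
{"op": "arm_command", "data": {"rows": "0 0 0 -0.09 0 0 42; 0 0 0 -0.18 0 0 42; 0 0 0 -0.27 0 0 42; 0 0 0 -0.36 0 0 42"}}

```text
time_s: 13.17
position: [0.6082, 0.2698, 0.0998]
eef_rot: [0.603, 0.322, -0.387, 0.619]
wrist_force: [-7.5, 1.1, 11.8]
width: 0.048
```

```bash
echo 'print("tau",s["joint_torque"].round(2))'>>st.py; python3 st.py
```

```text
13.1667 [ 0.494  0.582  1.748 -0.718  0.498  1.13 ] [0.6082 0.2698 0.0998] [-7.5  1.1 11.8] 0.04796641180265559
F tool [-14.   -0.6   0.2] M tool [ 0.08  0.07 -0.26] rel87 (array([-6.5, -0.3,  1.1]), array([ 1.7045e+00, -1.0000e-03, -3.0000e-04]))
tau [ -2.64 -75.78 -24.87  -1.73  -1.19   3.56]
```

Request:
{"op": "arm_command", "data": {"rows": "0 0 0 -0.09 0 0 42; 0 0 0 -0.18 0 0 42; 0 0 0 -0.27 0 0 42; 0 0 0 -0.36 0 0 42; 0 0 0 -0.44 0 0 42"}}

```text
time_s: 13.58
position: [0.6082, 0.2698, 0.0998]
eef_rot: [0.453, 0.399, -0.308, 0.736]
wrist_force: [-6.6, 1.2, 12.1]
width: 0.048
```

```bash
python3 st.py
```

```text
13.5833 [ 0.495  0.582  1.748 -0.718  0.498  0.69 ] [0.6082 0.2698 0.0998] [-6.6  1.2 12.1] 0.047974326155613936
F tool [-13.9   0.2   0.2] M tool [ 0.07  0.22 -0.23] rel87 (array([-6.5, -0.7,  0.9]), array([ 2.1447e+00, -1.0000e-03, -6.0000e-04]))
tau [ -2.67 -75.75 -24.83  -1.74  -1.14   2.79]
```

Request:
{"op": "arm_command", "data": {"rows": "0 0 0 -0.09 0 0 42; 0 0 0 -0.18 0 0 42; 0 0 0 -0.27 0 0 42; 0 0 0 -0.35 0 0 42"}}

```text
time_s: 13.92
position: [0.6083, 0.2699, 0.0997]
eef_rot: [0.319, 0.446, -0.234, 0.803]
wrist_force: [-3.0, 2.3, 4.5]
width: 0.0483
```

```bash
python3 st.py
```

```text
13.9167 [ 0.494  0.582  1.747 -0.717  0.498  0.341] [0.6083 0.2699 0.0997] [-3.   2.3  4.5] 0.04832305064091812
F tool [-5.6  0.9 -1.6] M tool [1.12 0.48 0.14] rel87 (array([-6.6, -1.1,  0.6]), array([ 2.4933e+00, -1.2000e-03, -6.0000e-04]))
tau [ -0.14 -79.1  -23.54  -2.5   -0.7    1.76]
```

Turning torque jumped to 1.1 N m at 2.49 rad, so the stop is reached. I'll relieve the twist and lift along the bottle axis.

Request:
{"op": "arm_command", "data": {"rows": "0 0 0 0.05 0 0 42; -4 0 0 0.05 0 0 42; -8 0 0 0.05 0 0 42; -12 0 0 0.05 0 0 42; -12 0 0 0.05 0 0 42"}}

```text
time_s: 14.33
position: [0.6017, 0.2707, 0.1102]
eef_rot: [0.339, 0.44, -0.246, 0.794]
wrist_force: [0.4, 0.0, -0.0]
width: 0.0481
```

```bash
python3 st.py
```

```text
14.3333 [ 0.502  0.561  1.751 -0.698  0.516  0.378] [0.6017 0.2707 0.1102] [ 0.4  0.  -0. ] 0.04810617689939632
F tool [0.2 0.3 0.2] M tool [ 0.03  0.2  -0.08] rel87 (array([ 5.8, -0.4,  0.8]), array([ 2.4409e+00,  1.0000e-04, -1.0000e-04]))
tau [ -0.12 -81.8  -25.97  -1.56  -1.    -0.19]
```

Request:
{"op": "arm_command", "data": {"rows": "-6 0 0 0 0 0 42; -12 0 0 0 0 0 42; -18 0 0 0 0 0 42; -25 0 0 0 0 0 42; -32 0 0 0 0 0 42; -50 0 0 0 0 0 42; -70 0 0 0 0 0 42; -70 0 0 0 0 0 42"}}

```text
time_s: 15.0
position: [0.5672, 0.2781, 0.1735]
eef_rot: [0.34, 0.439, -0.245, 0.794]
wrist_force: [1.0, 0.4, 0.6]
width: 0.0482
```

```bash
python3 st.py;python3 - <<'E'
from cap import *
f=cam("wrist",s=s);cv2.imwrite("pics/w6.png",f["img"])
S=cam("scene");crop(S["img"],310,80,460,200,5,"s7")
E
```

```text
15.0 [ 0.548  0.436  1.754 -0.601  0.632  0.297] [0.5672 0.2781 0.1735] [1.  0.4 0.6] 0.0482385029125746
F tool [-0.   1.1  0.5] M tool [0.06 0.27 0.03] rel87 (array([78.3, -2.1,  0.5]), array([ 2.4398e+00, -4.0000e-03, -1.9000e-03]))
tau [ -0.21 -73.49 -29.33  -1.26  -0.33  -0.63]
15.0 [ 0.548  0.436  1.754 -0.601  0.632  0.297] [0.5672 0.2781 0.1735] [1.  0.4 0.6] 0.0482385029125746
```

View pics/w6.png

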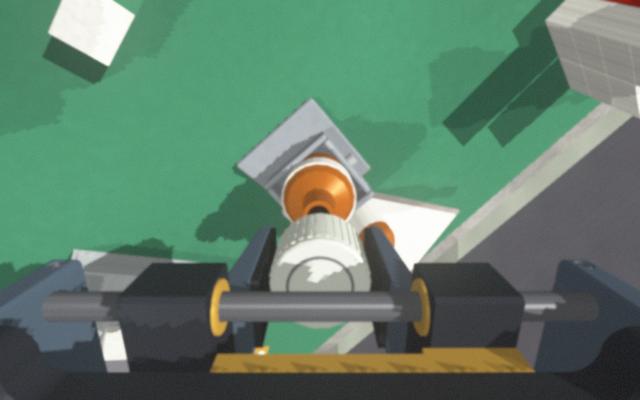

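View pics/s7.png

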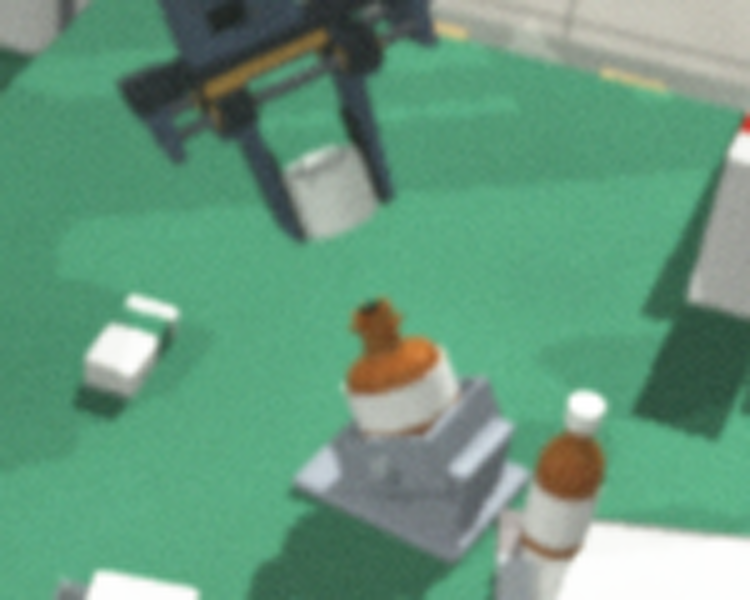

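Cap is off: the bare neck is visible in the scene crop at (377,320), and the cap sits between the fingers at (332,190) with its rim about level with the fingertips. I'm moving over the tray.

```bash
cat > pl.py <<'E'
from cap import *
ty=.2158;tx=np.array([np.cos(ty),np.sin(ty),0])
def P(z,xy=(.5797,.0242)): return rel([*xy,z],Rt([0,0,-1],tx))
E
python3 - <<'E'
from pl import *
print(P(.16))
E
```

```text
15.1 [ 0.547  0.44   1.754 -0.603  0.629  0.299] [0.5678 0.2775 0.1712] [-0.1 -0.  -1.1] 0.048453453227729114
(array([  38.5, -159.7,  193.5]), array([ 0.4584,  0.3131, -0.4272]))
```

Request:
{"op": "arm_command", "data": {"rows": "0 -20 25 0.03 0.02 -0.03 42; 5 -45 55 0.1 0.07 -0.1 42; 10 -70 85 0.18 0.12 -0.17 42; 16 -95 115 0.26 0.18 -0.24 42; 23 -120 145 0.34 0.23 -0.32 42; 31 -143 173 0.41 0.28 -0.38 42; 38 -160 193 0.458 0.313 -0.427 42; 38 -160 193 0.458 0.313 -0.427 42"}}

```text
time_s: 15.77
position: [0.5805, 0.0179, 0.1579]
eef_rot: [0.445, 0.55, -0.447, 0.548]
wrist_force: [-0.5, -0.4, -1.2]
width: 0.0484
```

Request:
{"op": "arm_command", "data": {"rows": "0 0 0 0 0 0 42; 0 0 0 0 0 0 42; 0 0 0 0 0 0 42"}}

```text
time_s: 16.02
position: [0.5782, 0.0249, 0.159]
eef_rot: [0.442, 0.551, -0.444, 0.551]
wrist_force: [-0.3, 0.0, -0.2]
width: 0.0482
```

```bash
python3 - <<'E'
from pl import *
print(P(.06))
f=cam("wrist",s=s);cv2.imwrite("pics/w7.png",f["img"])
S=cam("scene");crop(S["img"],270,110,420,270,4,"s8")
E
```

```text
16.0167 [-5.900e-02  4.890e-01  1.527e+00 -1.000e-03  1.127e+00 -2.760e-01] [0.5782 0.0249 0.159 ] [-0.3  0.  -0.2] 0.04818580010511185
(array([99. ,  1.5,  0.9]), array([0.0011, 0.0008, 0.0019]))
```

View pics/w7.png

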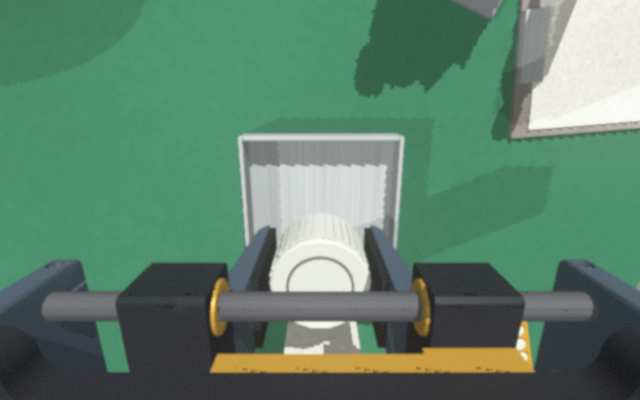

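View pics/s8.png

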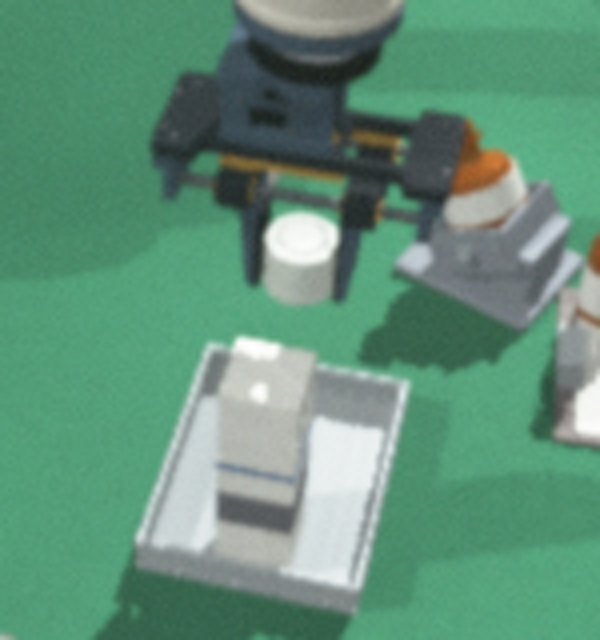

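Cap is held upright over the free half of the tray, walls symmetric (240–403). I'm lowering it.

Request:
{"op": "arm_command", "data": {"rows": "30 1 0 0 0 0 42; 60 1.5 0 0 0 0 42; 90 1.5 0 0 0 0 42; 115 1.5 0 0 0 0 42; 135 1.5 0 0 0 0 42; 140 1.5 0 0 0 0 42; 140 1.5 0 0 0 0 42; 140 1.5 0 0 0 0 42"}}

```text
time_s: 16.78
position: [0.5804, 0.0247, 0.0203]
eef_rot: [0.443, 0.551, -0.443, 0.551]
wrist_force: [0.9, -0.9, -0.5]
width: 0.0485
```

Request:
{"op": "arm_command", "data": {"rows": "4 0 0 0 0 0 42; 8 0 0 0 0 0 42; 8 0 0 0 0 0 42; 8 0 0 0 0 0 42"}}

```text
time_s: 17.12
position: [0.5801, 0.0242, 0.0117]
eef_rot: [0.443, 0.551, -0.444, 0.551]
wrist_force: [0.2, -0.1, 0.4]
width: 0.0487
```

Request:
{"op": "arm_command", "data": {"rows": "2 0 0 0 0 0 42; 3 0 0 0 0 0 42; 3 0 0 0 0 0 42; 3 0 0 0 0 0 42"}}

```text
time_s: 17.45
position: [0.58, 0.0242, 0.0084]
eef_rot: [0.443, 0.551, -0.444, 0.551]
wrist_force: [1.2, -0.6, 0.6]
width: 0.0481
```

Request:
{"op": "arm_command", "data": {"rows": "1 0 0 0 0 0 42; 1.5 0 0 0 0 0 42; 1.5 0 0 0 0 0 42"}}

```text
time_s: 17.7
position: [0.58, 0.0242, 0.0069]
eef_rot: [0.443, 0.551, -0.444, 0.551]
wrist_force: [-0.1, 0.1, -1.1]
width: 0.0485
```

Request:
{"op": "arm_command", "data": {"rows": "1 0 0 0 0 0 42; 1 0 0 0 0 0 42; 1 0 0 0 0 0 42"}}

```text
time_s: 17.95
position: [0.5801, 0.0242, 0.0063]
eef_rot: [0.443, 0.551, -0.444, 0.551]
wrist_force: [-1.6, 0.8, 7.1]
width: 0.0486
```

Request:
{"op": "arm_command", "data": {"rows": "1 0 0 0 0 0 42; 1 0 0 0 0 0 42; 1 0 0 0 0 0 42"}}

```text
time_s: 18.2
position: [0.5801, 0.0242, 0.006]
eef_rot: [0.443, 0.551, -0.444, 0.551]
wrist_force: [-5.7, -1.5, 22.0]
width: 0.0486
```

Request:
{"op": "arm_command", "data": {"rows": "-1 0 0 0 0 0 42; -1 0 0 0 0 0 55; -1 0 0 0 0 0 70; -1 0 0 0 0 0 75; -1 0 0 0 0 0 75; -1 0 0 0 0 0 75"}}

```text
time_s: 18.7
position: [0.58, 0.0242, 0.0058]
eef_rot: [0.443, 0.551, -0.444, 0.551]
wrist_force: [-0.3, -0.8, 0.0]
width: 0.0747
```

Request:
{"op": "arm_command", "data": {"rows": "-15 0 0 0 0 0 75; -40 0 0 0 0 0 75; -75 0 0 0 0 0 75; -115 0 0 0 0 0 75; -155 0 0 0 0 0 75; -195 0 0 0 0 0 75; -230 0 0 0 0 0 75; -230 0 0 0 0 0 75"}}

```text
time_s: 19.37
position: [0.5832, 0.0243, 0.2431]
eef_rot: [0.445, 0.548, -0.442, 0.554]
wrist_force: [0.4, 0.1, 0.6]
width: 0.075
```

```bash
python3 - <<'E'
from pl import *
f=cam("wrist",s=s);cv2.imwrite("pics/w8.png",f["img"])
S=cam("scene");cv2.imwrite("pics/s9.png",S["img"]);crop(S["img"],290,130,440,270,5,"s9c")
E
```

```text
19.3667 [-6.000e-02  4.040e-01  1.418e+00 -1.000e-03  1.311e+00 -2.750e-01] [0.5832 0.0243 0.2431] [0.4 0.1 0.6] 0.07499748043402794
```

View pics/w8.png

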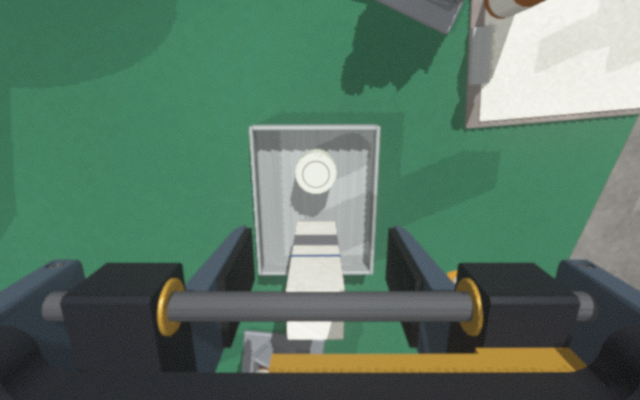

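View pics/s9.png

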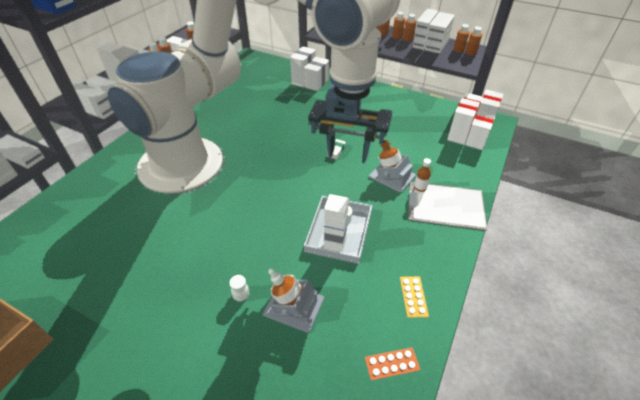

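View pics/s9c.png

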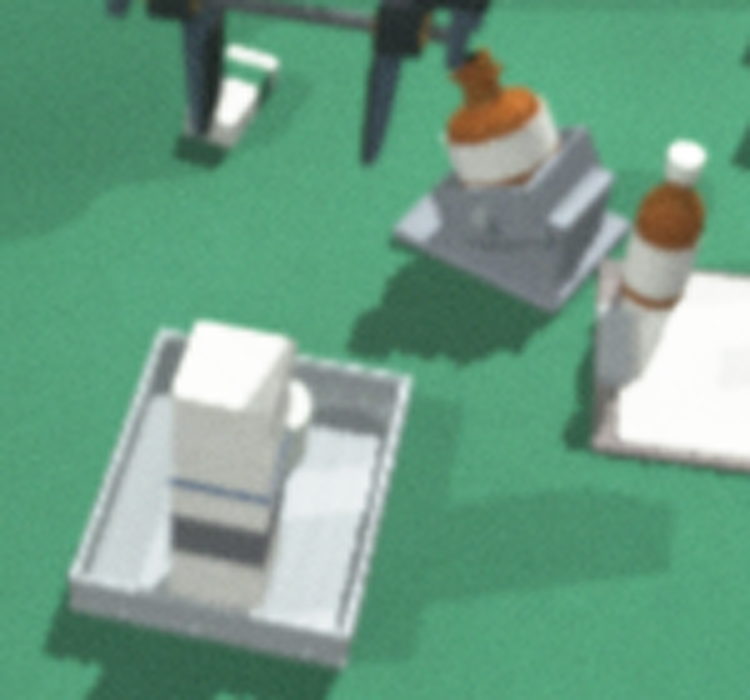

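The cap stands top up in the tray: its ring is visible at (316,174) in the wrist picture. The carton is upright next to it, and the syrup, jar and box are where they were. I'm letting things settle, then handing in.

Request:
{"op": "arm_command", "data": {"rows": "0 0 0 0 0 0 75; 0 0 0 0 0 0 75; 0 0 0 0 0 0 75; 0 0 0 0 0 0 75"}}

```text
time_s: 19.8
position: [0.5799, 0.0245, 0.2349]
eef_rot: [0.442, 0.552, -0.444, 0.55]
wrist_force: [0.5, 0.0, 0.2]
width: 0.0749
```

```bash
python3 -c "
from h import *
print(manip.observe()['time_s'],order.job_done())"
```

```text
the job is handed in; nothing more can be done
19.8 None
```

The job is handed in at 19.8 s. The carton stands upright in the steel tray, and the bottle cap stands beside it, top up.

- **Cap:** I pressed it to its stop and eased to about 14–16 N. I then turned it about 2.5 rad anticlockwise until it hit the end stop, where the torque jumped to 1.1 N m, and lifted it off along the bottle axis. Bringing it to the stop briefly read 22 N, above the 15 N given as safe. At the end stop the pressing force dropped to 5.6 N, probably because the fingers slipped a little.
- **Turning torque:** During the turn the wrist moment read only 0.04–0.08 N m, below the stated 0.1–0.3. The cap still came off without resistance.
- **Last checks:** The final pictures show the carton upright, the cap top up in the tray and the bottle neck bare. The syrup bottle and the jar looked unmoved; the flat box was partly hidden behind the fingers, and what showed of it was in place. The gripper was open and clear, with near-zero wrist force.

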